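Rock-test block covers on a surface plate and set aside the twisted one

TASK

One of the three aluminium block covers on the stone surface plate is twisted: find it by pressing down gently with the closed fingers on a cover's cut corner and then on the corner diagonally opposite - a true cover stands firm, the twisted one rocks - and rock the twisted one both ways like this, cut corner first, before you move it. Then take it by its grip bar and lay it gently, flat on the floor of the shallow steel tray. Leave the two true covers standing where they are and do not disturb the things around.

Things in the scene. Friction and masses are not known exactly. Their poses are not given: they have to be found in the camera images.
- cover_a: aluminium cover, 100 x 100 mm plate, one corner cut off at 45 degrees (14 mm), on four feet; three look alike. Origin: centre of the foot soles, z up. Flat top 14 mm above it. Central solid grip bar, 50 mm long (x), 14 mm wide (y), 14 to 40 mm above the origin. Cut corner at +x +y: far left as the robot sees it, cover turned under 20 degrees. 0.45 kg. True or twisted, it stands level and equally high; the twisted one rests on the feet of its uncut diagonal
- cover_a_cut_foot: the aluminium foot, 12 x 20 mm, fixed under the cut corner of cover_a; origin at its upper end, at (34, 34, 10) mm in the frame of the cover; it bears on the stone if the cover is true and hangs 3 mm above it if twisted
- cover_a_cut (a point): point on the top face of cover_a over the foot at its cut corner, at (34, 34, 14) mm in the cover's frame: where to press. On a true cover it does not give; on the twisted one a push of 1 to 2 N tips it down about 2.6 mm, until its foot meets the stone; let go, it comes level again
- cover_a_opposite (a point): point on the top face of cover_a over the foot at the corner diagonally opposite the cut one, at (-34, -34, 14) mm in the cover's frame: where to press; it gives or stands firm as the cut corner does
- cover_b: aluminium cover, 100 x 100 mm plate, one corner cut off at 45 degrees (14 mm), on four feet; three look alike. Origin: centre of the foot soles, z up. Flat top 14 mm above it. Central solid grip bar, 50 mm long (x), 14 mm wide (y), 14 to 40 mm above the origin. Cut corner at +x +y: far left as the robot sees it, cover turned under 20 degrees. 0.45 kg. True or twisted, it stands level and equally high; the twisted one rests on the feet of its uncut diagonal
- cover_b_cut_foot: the aluminium foot, 12 x 20 mm, fixed under the cut corner of cover_b; origin at its upper end, at (34, 34, 10) mm in the frame of the cover; it bears on the stone if the cover is true and hangs 3 mm above it if twisted
- cover_b_cut (a point): point on the top face of cover_b over the foot at its cut corner, at (34, 34, 14) mm in the cover's frame: where to press. On a true cover it does not give; on the twisted one a push of 1 to 2 N tips it down about 2.6 mm, until its foot meets the stone; let go, it comes level again
- cover_b_opposite (a point): point on the top face of cover_b over the foot at the corner diagonally opposite the cut one, at (-34, -34, 14) mm in the cover's frame: where to press; it gives or stands firm as the cut corner does
- cover_c: aluminium cover, 100 x 100 mm plate, one corner cut off at 45 degrees (14 mm), on four feet; three look alike. Origin: centre of the foot soles, z up. Flat top 14 mm above it. Central solid grip bar, 50 mm long (x), 14 mm wide (y), 14 to 40 mm above the origin. Cut corner at +x +y: far left as the robot sees it, cover turned under 20 degrees. 0.45 kg. True or twisted, it stands level and equally high; the twisted one rests on the feet of its uncut diagonal
- cover_c_cut_foot: the aluminium foot, 12 x 20 mm, fixed under the cut corner of cover_c; origin at its upper end, at (34, 34, 10) mm in the frame of the cover; it bears on the stone if the cover is true and hangs 3 mm above it if twisted
- cover_c_cut (a point): point on the top face of cover_c over the foot at its cut corner, at (34, 34, 14) mm in the cover's frame: where to press. On a true cover it does not give; on the twisted one a push of 1 to 2 N tips it down about 2.6 mm, until its foot meets the stone; let go, it comes level again
- cover_c_opposite (a point): point on the top face of cover_c over the foot at the corner diagonally opposite the cut one, at (-34, -34, 14) mm in the cover's frame: where to press; it gives or stands firm as the cut corner does
- surface_plate: a grey stone surface plate, 190 x 400 x 30 mm (x, y, z), fixed on the bench, on whose flat face the three covers stand in a row along y, about 135 mm apart; origin at the centre of its underside, the face is 30 mm above it
- tray: a shallow open steel tray, 180 x 170 x 18 mm (x, y, z), fixed on the bench to the right of the surface plate; walls and floor 4 mm thick; origin at the centre of its underside
- bottle: brown reagent bottle with a white cap, 44 mm wide, 85 mm high, origin under its centre; a bystander
- timer: white lab timer lying flat, 72 x 62 x 18 mm, origin under its centre; a bystander
- tape: roll of label tape lying flat, 58 mm wide, 19 mm high, origin under its centre; a bystander
- beaker: white beaker, 56 mm wide, 69 mm high, origin under its centre; a bystander

How it is judged:
By the outcome, as a careful person would: the job done as asked, in the order asked, and still so for the second after the job is handed in, with the robot touching nothing.
It also fails if it takes over 64 s, if anything falls off the work surface, if the arm or the gripper's body presses on something with over 40 N, if the wrist force passes 120 N, or if a joint passes its speed limit or range.

ROBOT

A 7-joint arm with a two-finger parallel gripper is mounted at the origin on a cart in front of the work surface, level with it; the furniture and walls round the work are solid. World frame = base frame: x ahead of the robot, y to its left, z up, the work surface at z = 0. Lengths are in m, angles in rad, forces in N, time in s.
With the tool pointing down it reaches from about 0.35 to 0.9 m from the base axis. Payload 8.1 kg.
Tool frame: the origin (TCP) lies midway between the tips of the shut fingers; the grasp point (between the pads) lies 19 mm behind it; z points along the fingers, y is the line along which they close (so a half turn about z gives the same grasp; the last joint's range is limited). The gripper opens to 92 mm and grips with 3 to 60 N. Pads are 19 mm wide; open, the fingers measure 130 mm over their backs; the gripper's body (75 mm by 190 mm) begins 47 mm behind the grasp point.
Start: joints at [-1.414, 0.434, 0.025, 1.573, -0.012, 1.134, -0.075], TCP at [0.161, 0.604, 0.227] pointing down, gripper open.
Joint ranges: [-2.62, 2.62], [-0.44, 2.09], [-1.27, 1.32], [0.08, 2.57], [-1.32, 4.46], [0.12, 2], [-2.74, 2.74]. Speed limits (rad/s): [2.22, 2.22, 3.01, 3.01, 3.14, 3.14, 3.14].

INTERFACE

Orientations are given as a rotation vector (axis times angle).
In Python, from cell import arm gives the robot as it stands.
- The arm moves only by the tool send_rows, never from a script. Its argument "increments" is a list of rows, each a list of 3 entries, a list of its own where there are three numbers: the finger opening in cm, from 0 to 9.18, then the shift along the tool's x, y, z in cm, then the turn, a rotation vector about the tool's x, y, z in rad. A call has 1 to 5 rows; each row shifts and turns the commanded pose from where the row before left it, along the tool's axes as they then stand; what a row does not reach is not made up. A row lasts 1/10 s, in which the tool goes at most 50 mm and 8.59 degrees, less where a joint would pass 70% of its speed; a pose out of reach is approached as far as the arm can. A call is refused whole if a number of a shift passes 5 or a number of a turn 0.15, either way. A call with a gripper value outside its range is refused whole. The fingers move at their own pace and stop on an object; "force" is the grip in N (left out, the last holds). Time passes only in rows, so rows that do not move let the fingers close. It gives the time, the measured TCP pose, the force, the opening and the grip force at its end, in the units of the state.
- arm.observe(): the state, without advancing time (a new reading comes with each control period).
- arm.get_image(name): name is "scene" or "top"; returns the picture (400x640x3 uint8, red, green, blue); there is no depth.
- arm.camera_params(name): a dict with "camera_matrix" (3x3 intrinsics, pixels), "k1" (the pictures are not rectified: a ray, as slopes to the right and down, at radius r is drawn at 1 + k1 r^2 times it, then the intrinsics apply), "R" (3x3) and "t" (3): a world point X has camera coordinates R X + t. Camera axes: x right, y down, z forward; pixel columns grow to the right and rows downward; lengths in m; the calibration is good to about 2 mm. A picture is of the moment at which its call begins. camera_params takes no time and is no camera call.
- arm.sign_off(): hands the job in; it is judged then, once.
The state is a dict: "clock": time; "joints": joint angles; "dq": joint speeds; "joint_efforts": joint torques, N m; "position": TCP position; "ee_rot": TCP orientation; "force": force on the tool from outside, world axes, zero at the start; "ft_torque": the same for the moment, N m; "width": opening from 0.0 (shut) to 1.0 (fully open); "gripper_force": force on a finger pad.
Only numpy, scipy, OpenCV 4.12 (cv2) and the standard library are available. Lean on these libraries where they do the work, as an engineer would, in place of code of your own. Each camera call takes 0.05 s, during which the arm holds its last target. There are 200 camera calls.

## Working session

There is one attempt and no reset: what is moved stays moved. The work goes in short steps, Python scripts to look and compute and a tool call to move; the robot and the scene stay as the last step left them, time stands still between calls to the robot, and variables do not carry over. Pictures are saved under pics/ and viewed, at most 10 in all, crops included, and the job is handed in when it is done.

Besides the shell and the picture viewer there is one more tool, called after "Call:" as name(argument=value, ...) on one line, values as JSON. send_rows: Moves the arm, as the interface text tells. Its arguments: {"type":"object","properties":{"increments":{"type":"array"},"force":{"type":"number"}},"required":["increments"]}

```bash
ls; mkdir -p pics; python3 - <<'E'
from cell import arm
import cv2
for n in("scene","top"):
    cv2.imwrite(f"pics/{n}0.png",arm.get_image(n)[:,:,::-1]); p=arm.camera_params(n); print(n,p)
s=arm.observe();print(s)
E
```

```text
pics
scene {'camera_matrix': array([[488.76718315,   0.        , 324.59633955],
       [  0.        , 488.76718315, 201.19567905],
       [  0.        ,   0.        ,   1.        ]]), 'k1': -0.015843189925124058, 'R': array([[ 0.70486413, -0.70933084,  0.00403914],
       [-0.44835394, -0.44992867, -0.77236192],
       [ 0.54967746,  0.54259925, -0.63516986]]), 't': array([-0.37759713,  0.27172205,  1.13739467])}
top {'camera_matrix': array([[411.00131872,   0.        , 317.59951165],
       [  0.        , 411.00131872, 208.33614659],
       [  0.        ,   0.        ,   1.        ]]), 'k1': -0.018664768247578158, 'R': array([[ 0.01448255, -0.99987969, -0.00555588],
       [-0.9983611 , -0.01415244, -0.05545112],
       [ 0.05536582,  0.00634985, -0.99844595]]), 't': array([-0.01966911,  0.51125529,  1.37969752])}
{'clock': 0.1, 'joints': array([-1.41360636,  0.43514907,  0.02498778,  1.57398951, -0.01160663,
        1.13400916, -0.07510047]), 'dq': array([-0.0017156 , -0.00164524,  0.00096825, -0.00314369, -0.00127618,
       -0.0008448 ,  0.00025127]), 'joint_efforts': array([ 3.79429024e-03, -6.69128036e+01,  9.88271087e-01, -3.15144145e+01,
       -6.05973601e-02,  3.74936115e-02,  6.79178083e-05]), 'position': array([0.16048857, 0.60357354, 0.22603267]), 'ee_rot': array([-4.07056337e-01, -3.11505394e+00,  2.21300871e-03]), 'force': array([ 0.6674264 , -0.20181584, -0.78189004]), 'ft_torque': array([ 0.01870462,  0.00610562, -0.02899662]), 'gripper_force': 0.0, 'width': 0.9996535461471467}
```

View pics/scene0.png

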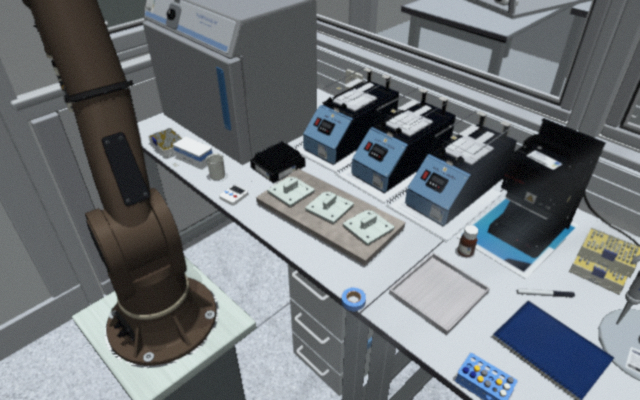

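View pics/top0.png

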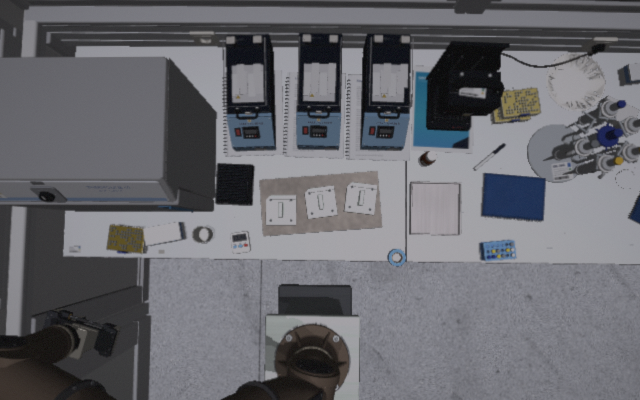

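The scene view shows three pale covers on the stone plate at (291,190), (329,206) and (368,227), with the tray at (440,292). In the top view the covers are at (281,210), (321,202) and (361,198), the tray at (435,208) and the bottle at (428,157).

```bash
cat > h.py <<'E'
import numpy as np, cv2
from cell import arm
def ray(n,uv,z):
    p=arm.camera_params(n);K=p["camera_matrix"]
    q=cv2.undistortPoints(np.array(uv,float).reshape(-1,1,2),K,np.array([p["k1"],0,0,0.]))[:,0]
    d=np.c_[q,np.ones(len(q))]@p["R"]; c=-p["R"].T@p["t"]
    return c+d*((z-c[2])/d[:,2])[:,None]
E
python3 - <<'E'
from h import *
for n,(x0,y0,x1,y1) in (("top",(255,165,390,240)),("scene",(255,165,410,265))):
    im=cv2.imread(f"pics/{n}0.png"); c=im[y0:y1,x0:x1]
    f=5 
    C=cv2.resize(c,None,fx=f,fy=f,interpolation=cv2.INTER_CUBIC); cv2.imwrite(f"pics/{n}c.png",C)
    g=C.min(2); t=140
    hsv=cv2.cvtColor(C,cv2.COLOR_BGR2HSV)
    # stone vs cover
    print(n,[int(v) for v in np.percentile(g,[5,25,50,75,95])])
    t,m=cv2.threshold(g,0,255,cv2.THRESH_OTSU); print(t)
    m=cv2.morphologyEx(m,cv2.MORPH_CLOSE,np.ones((9,9)))
    for k in cv2.findContours(m,cv2.RETR_EXTERNAL,cv2.CHAIN_APPROX_NONE)[0]:
        if cv2.contourArea(k)<5000: continue
        uv=(k[:,0]+.5)/f-.5+[x0,y0]
        P=ray(n,uv,.044)[:,:2]
        r=cv2.minAreaRect((P*1000).astype(np.float32)); print(n,np.round(uv.mean(0)),np.round(r[0],1),np.round(r[1],1),round(r[2],1))
# tray
im=cv2.imread("pics/top0.png")
print(np.round(ray("top",[[411,182],[459,182],[459,234],[411,234]],.018),3))
print(np.round(ray("scene",[[437,256],[489,292],[444,331],[390,290]],.018),3))
print(np.round(ray("top",[[261,180],[379,172],[382,228],[264,236]],.03),3))
E
```

```text
top [107, 116, 156, 163, 164]
138.0
top [322. 202.] [531.7 -26.6] [249.4 450.3] 0.8
scene [46, 130, 180, 209, 213]
130.0
scene [266. 256.] [265.1 -46.5] [128.1  59.5] 89.9
scene [334. 222.] [525.4 -40.9] [428.4 476.7] 45.0
[[ 0.605 -0.328  0.018]
 [ 0.608 -0.491  0.018]
 [ 0.431 -0.49   0.018]
 [ 0.429 -0.328  0.018]]
[[ 0.603 -0.345  0.018]
 [ 0.592 -0.504  0.018]
 [ 0.42  -0.491  0.018]
 [ 0.427 -0.331  0.018]]
[[ 0.604  0.18   0.03 ]
 [ 0.636 -0.217  0.03 ]
 [ 0.448 -0.229  0.03 ]
 [ 0.415  0.165  0.03 ]]
```

View pics/topc.png

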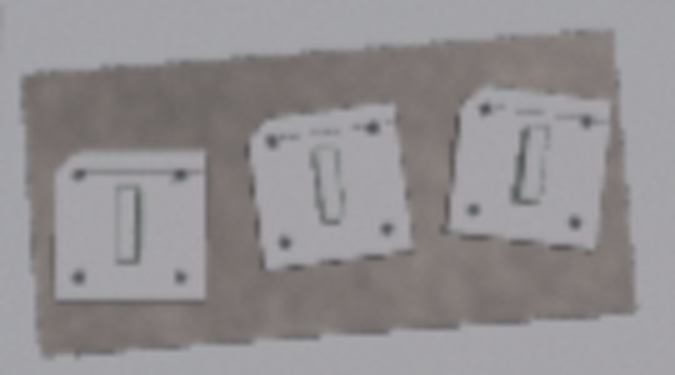

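View pics/scenec.png

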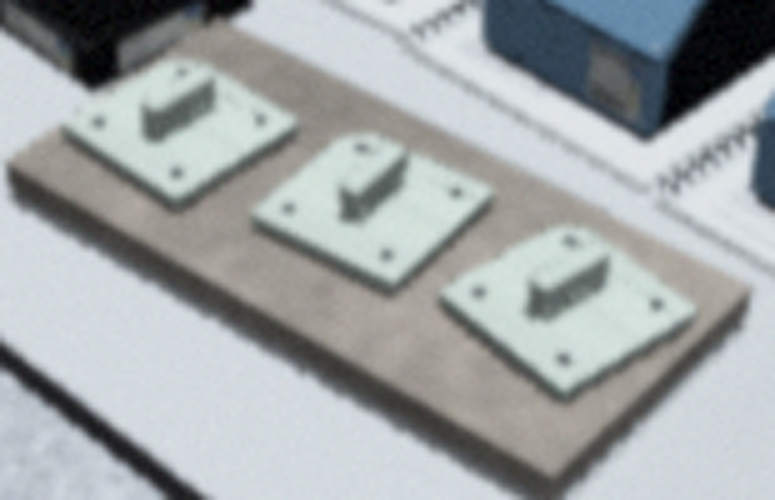

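The crops show the three plates, each with its cut corner at the upper left. Four dark dots mark the press points: cover 1's cut dot is at crop (78,175), cover 2's at (272,141) and cover 3's at (485,108).

```bash
python3 - <<'E'
from h import *
O={"top":(255,165),"scene":(255,165)}
poly={"top":[[22,73],[612,32],[634,312],[44,355]],"scene":[[10,160],[200,25],[748,290],[555,478]]}
for n in O:
    C=cv2.imread(f"pics/{n}c.png"); M=np.zeros(C.shape[:2],np.uint8); cv2.fillPoly(M,[np.array(poly[n])],255)
    if n=="top": M=cv2.erode(M,np.ones((9,9)))
    hsv=C.astype(int); g=C[:,:,0]
    v=g[M>0].reshape(-1,1); t,_=cv2.threshold(v,0,255,cv2.THRESH_OTSU)
    m=((g>t)&(M>0)).astype(np.uint8)*255
    m=cv2.morphologyEx(m,cv2.MORPH_CLOSE,np.ones((15,15))); 
    if n=="scene": m=cv2.morphologyEx(m,cv2.MORPH_OPEN,np.ones((25,25)))
    for k in cv2.findContours(m,cv2.RETR_EXTERNAL,cv2.CHAIN_APPROX_NONE)[0]:
        if cv2.contourArea(k)<5000: continue
        uv=(k[:,0]+.5)/5-.5+O[n]; P=ray(n,uv,.044)[:,:2]
        r=cv2.minAreaRect((P*1000).astype(np.float32)); print(n,t,np.round(uv.mean(0)),np.round(r[0],1),np.round(r[1],1),round(r[2],1))
D={"top":[[(78,175),(180,175),(180,277),(78,277)],[(272,141),(373,128),(387,229),(285,243)],[(485,108),(587,121),(575,222),(473,209)]],
"scene":[[(183,72),(260,120),(176,173),(97,121)],[(366,148),(456,192),(387,256),(289,208)],[(573,241),(657,303),(564,358),(479,291)]]}
for n in D:
  for d in D[n]:
    P=ray(n,(np.array(d)+.5)/5-.5+O[n],.044)[:,:2]*1000
    v=P[0]+P[1]-P[2]-P[3]; print(n,"dots",np.round(P.mean(0),1),"diag",np.round([np.linalg.norm(P[0]-P[2]),np.linalg.norm(P[1]-P[3])]),"yaw",round(np.degrees(np.arctan2(v[1],v[0])),1), np.round(P[0]),np.round(P[2]))
from scipy.spatial.transform import Rotation as R
s=arm.observe();print(R.from_rotvec(s["ee_rot"]).as_matrix().round(3))
E
```

```text
top 139.0 [281. 210.] [504.3 110.6] [ 97.8 100.7] 0.8
top 139.0 [321. 202.] [532.2 -21.7] [101.1 101.1] 8.4
top 139.0 [361. 198.] [ 547.3 -154.7] [100.3 101.3] 84.2
scene 174.0 [368. 224.] [ 547.7 -154.6] [103.1 102.3] 84.0
scene 174.0 [329. 205.] [531.8 -22.1] [101.  101.1] 7.8
scene 174.0 [290. 189.] [503.  110.2] [100.3 102.8] 0.6
top dots [503.3 110.9] diag [96. 96.] yaw 1.1 [537. 146.] [470.  76.]
top dots [532.3 -21.7] diag [96. 96.] yaw 8.4 [561.  17.] [504. -60.]
top dots [ 547.6 -154.9] diag [96. 96.] yaw -6.3 [ 585. -125.] [ 510. -185.]
scene dots [502.3 109.5] diag [97. 96.] yaw 0.7 [536. 144.] [468.  75.]
scene dots [531.8 -23.3] diag [96. 96.] yaw 7.6 [562.  13.] [502. -62.]
scene dots [ 547.4 -155.1] diag [95. 96.] yaw -6.8 [ 585. -126.] [ 510. -185.]
[[-0.966  0.257 -0.   ]
 [ 0.257  0.966 -0.001]
 [-0.    -0.001 -1.   ]]
```

Call:
send_rows(increments=[[0, [0, 0, 0], [0, 0, -0.13]], [0, [0, 0, 0], [0, 0, -0.13]], [0, [-2, -3.5, 0], [0, 0, 0]], [0, [-2, -3.5, 0], [0, 0, 0]], [0, [-2, -3.5, 0], [0, 0, 0]]], force=10)

```text
clock: 0.6
position: [0.221, 0.4975, 0.2261]
ee_rot: [0.001, -3.141, 0.002]
force: [-0.2, -0.3, 1.0]
width: 0.615
gripper_force: 0.0
```

Call:
send_rows(increments=[[0, [-2, -3.5, 0], [0, 0, 0]], [0, [-2, -3.5, 0], [0, 0, 0]], [0, [-2, -3.5, 0], [0, 0, 0]], [0, [-2, -3.5, 0], [0, 0, 0]], [0, [-2, -3.5, 0], [0, 0, 0]]])

```text
clock: 1.1
position: [0.3211, 0.3223, 0.2266]
ee_rot: [0.0, -3.141, 0.0]
force: [1.0, 0.4, 0.0]
width: 0.181
gripper_force: 0.0
```

Call:
send_rows(increments=[[0, [-2, -3.5, 0], [0, 0, 0]], [0, [-2, -3.5, 0], [0, 0, 0]], [0, [0, 0, 0], [0, 0, 0]], [0, [0, 0, 0], [0, 0, 0]]])

```text
clock: 1.5
position: [0.3608, 0.2534, 0.2267]
ee_rot: [-0.003, -3.141, -0.0]
force: [-0.3, 0.7, -0.5]
width: 0.011
gripper_force: 0.0
```

Call:
send_rows(increments=[[0, [-3.5, -2.2, 2], [0, 0, 0]], [0, [-3.5, -2.2, 2], [0, 0, 0]], [0, [-3.5, -2.2, 2], [0, 0, 0]], [0, [-3.5, -2.2, 2], [0, 0, 0]], [0, [-3.6, -2.0, 2], [0, 0, 0]]])

```text
clock: 2.0
position: [0.5374, 0.147, 0.1255]
ee_rot: [0.004, -3.141, -0.001]
force: [0.5, 1.8, 0.3]
width: 0.006
gripper_force: 0.0
```

Call:
send_rows(increments=[[0, [0, 0, 3], [0, 0, 0]], [0, [0, 0, 2.5], [0, 0, 0]], [0, [0, 0, 1.5], [0, 0, 0]], [0, [0, 0, 0.5], [0, 0, 0]], [0, [0, 0, 0], [0, 0, 0]]])

```text
clock: 2.5
position: [0.536, 0.1473, 0.0511]
ee_rot: [0.003, -3.14, -0.0]
force: [0.3, 0.1, 0.5]
width: 0.004
gripper_force: 0.0
```

Call:
send_rows(increments=[[0, [0, 0, 0.1], [0, 0, 0]], [0, [0, 0, 0], [0, 0, 0]]])

```text
clock: 2.7
position: [0.5372, 0.1467, 0.0516]
ee_rot: [-0.001, 3.14, 0.001]
force: [-0.0, 0.1, -0.6]
width: 0.006
gripper_force: 0.0
```

Call:
send_rows(increments=[[0, [0, -0.15, 0.2], [0, 0, 0]], [0, [0, 0, 0.2], [0, 0, 0]], [0, [0, 0, 0.1], [0, 0, 0]], [0, [0, 0, 0], [0, 0, 0]]])

```text
clock: 3.1
position: [0.5366, 0.1445, 0.0456]
ee_rot: [-0.0, -3.141, -0.0]
force: [-0.3, 0.6, -0.6]
width: 0.004
gripper_force: 0.0
```

Call:
send_rows(increments=[[0, [0, 0, 0.05], [0, 0, 0]], [0, [0, 0, 0], [0, 0, 0]]])

```text
clock: 3.3
position: [0.5366, 0.1446, 0.0452]
ee_rot: [-0.0, 3.142, 0.0]
force: [0.1, 0.3, 0.3]
width: 0.005
gripper_force: 0.0
```

Call:
send_rows(increments=[[0, [0, 0, 0.05], [0, 0, 0]], [0, [0, 0, 0], [0, 0, 0]]])

```text
clock: 3.5
position: [0.5366, 0.1446, 0.0447]
ee_rot: [0.0, -3.142, -0.0]
force: [-0.1, 0.5, 0.4]
width: 0.004
gripper_force: 0.0
```

Call:
send_rows(increments=[[0, [0, 0, 0.05], [0, 0, 0]], [0, [0, 0, 0], [0, 0, 0]]])

```text
clock: 3.7
position: [0.5367, 0.1446, 0.0444]
ee_rot: [-0.0, 3.141, 0.0]
force: [-0.3, 0.6, 1.6]
width: 0.006
gripper_force: 1.3
```

Call:
send_rows(increments=[[0, [0, 0, 0.05], [0, 0, 0]], [0, [0, 0, 0], [0, 0, 0]]])

```text
clock: 3.9
position: [0.5367, 0.1446, 0.0443]
ee_rot: [-0.0, 3.141, 0.0]
force: [-2.3, -0.7, 9.0]
width: 0.004
gripper_force: 4.5
```

Call:
send_rows(increments=[[0, [0, 0, -1], [0, 0, 0]], [0, [0, 0, -4], [0, 0, 0]], [0, [-0.4, -2.2, 0], [0, 0, 0]], [0, [-0.5, -3.1, 0], [0, 0, 0]], [0, [-0.5, -3.1, 0], [0, 0, 0]]])

```text
clock: 4.4
position: [0.551, 0.0602, 0.0946]
ee_rot: [-0.002, 3.14, 0.001]
force: [0.3, 0.3, 0.2]
width: 0.006
gripper_force: 0.0
```

Call:
send_rows(increments=[[0, [-0.5, -2.4, 0], [0, 0, 0]], [0, [-0.5, -2.0, 1.2], [0, 0, 0]], [0, [0, 0, 2], [0, 0, 0]], [0, [0, 0, 1.2], [0, 0, 0]], [0, [0, 0, 0], [0, 0, 0]]])

```text
clock: 4.9
position: [0.5594, 0.017, 0.0484]
ee_rot: [0.001, -3.139, 0.0]
force: [-0.3, 0.1, 0.4]
width: 0.006
gripper_force: 0.0
```

Call:
send_rows(increments=[[0, [0, 0, 0], [0, 0, 0]], [0, [0, 0, 0], [0, 0, 0]]])

```text
clock: 5.1
position: [0.5611, 0.0172, 0.0505]
ee_rot: [-0.002, 3.141, 0.0]
force: [-0.3, -0.2, 0.2]
width: 0.002
gripper_force: 0.0
```

Call:
send_rows(increments=[[0, [0, 0, 0.3], [0, 0, 0]], [0, [0, 0, 0.15], [0, 0, 0]], [0, [0, 0, 0], [0, 0, 0]]])

```text
clock: 5.4
position: [0.5606, 0.0167, 0.0452]
ee_rot: [0.0, -3.142, -0.0]
force: [-0.2, -0.7, 0.9]
width: 0.005
gripper_force: 0.0
```

Call:
send_rows(increments=[[0, [0, 0, 0.05], [0, 0, 0]], [0, [0, 0, 0.05], [0, 0, 0]], [0, [0, 0, 0], [0, 0, 0]]])

```text
clock: 5.7
position: [0.5608, 0.0166, 0.0443]
ee_rot: [-0.0, 3.141, 0.0]
force: [-0.7, -0.3, 1.6]
width: 0.006
gripper_force: 0.5
```

Call:
send_rows(increments=[[0, [0, 0, 0.05], [0, 0, 0]], [0, [0, 0, 0], [0, 0, 0]]])

```text
clock: 5.9
position: [0.5608, 0.0167, 0.0438]
ee_rot: [-0.0, 3.141, 0.0]
force: [-0.3, 1.2, 0.8]
width: 0.004
gripper_force: 0.8
```

Call:
send_rows(increments=[[0, [0, 0, 0.05], [0, 0, 0]], [0, [0, 0, 0], [0, 0, 0]]])

```text
clock: 6.1
position: [0.5609, 0.0168, 0.0433]
ee_rot: [-0.0, 3.141, 0.0]
force: [1.0, 0.8, 1.1]
width: 0.004
gripper_force: 1.0
```

Call:
send_rows(increments=[[0, [0, 0, 0.05], [0, 0, 0]], [0, [0, 0, 0], [0, 0, 0]]])

```text
clock: 6.3
position: [0.5609, 0.0168, 0.0428]
ee_rot: [-0.0, 3.141, 0.0]
force: [0.8, 0.8, 2.8]
width: 0.004
gripper_force: 1.1
```

It gives at 1–2 N, so cover 2 is the twisted one. I'll continue to the stop in small steps.

Call:
send_rows(increments=[[0, [0, 0, 0.05], [0, 0, 0]], [0, [0, 0, 0.04], [0, 0, 0]], [0, [0, 0, 0], [0, 0, 0]]])

```text
clock: 6.6
position: [0.5609, 0.0167, 0.042]
ee_rot: [-0.0, 3.141, 0.0]
force: [0.3, 1.9, 5.1]
width: 0.004
gripper_force: 2.1
```

Call:
send_rows(increments=[[0, [0, 0, 0.03], [0, 0, 0]], [0, [0, 0, 0], [0, 0, 0]]])

```text
clock: 6.8
position: [0.5609, 0.0167, 0.0419]
ee_rot: [-0.0, 3.141, 0.0]
force: [0.4, 1.7, 6.9]
width: 0.006
gripper_force: 3.5
```

Call:
send_rows(increments=[[0, [0, 0, -0.3], [0, 0, 0]], [0, [0, 0, -1.7], [0, 0, 0]], [0, [0, 0, -3], [0, 0, 0]], [0, [2, -2.6, 0], [0, 0, 0]], [0, [2, -2.6, 0], [0, 0, 0]]])

```text
clock: 7.3
position: [0.5204, -0.0358, 0.092]
ee_rot: [-0.003, 3.141, -0.0]
force: [0.0, -0.9, -0.3]
width: 0.004
gripper_force: 0.0
```

Call:
send_rows(increments=[[0, [1.8, -2.5, 0], [0, 0, 0]], [0, [0, 0, 2], [0, 0, 0]], [0, [0, 0, 1.7], [0, 0, 0]], [0, [0, 0, 0.7], [0, 0, 0]], [0, [0, 0, 0], [0, 0, 0]]])

```text
clock: 7.8
position: [0.5016, -0.0606, 0.0466]
ee_rot: [-0.0, -3.139, 0.0]
force: [0.3, -0.1, 0.1]
width: 0.009
gripper_force: 0.0
```

Call:
send_rows(increments=[[0, [0, 0, 0], [0, 0, 0]], [0, [0, 0, 0.15], [0, 0, 0]], [0, [0, 0, 0.1], [0, 0, 0]], [0, [0, 0, 0], [0, 0, 0]]])

```text
clock: 8.2
position: [0.5028, -0.0603, 0.0452]
ee_rot: [-0.001, 3.141, 0.0]
force: [0.5, -0.2, -0.4]
width: -0.001
gripper_force: 0.0
```

Call:
send_rows(increments=[[0, [0, 0, 0.05], [0, 0, 0]], [0, [0, 0, 0.05], [0, 0, 0]], [0, [0, 0, 0.05], [0, 0, 0]], [0, [0, 0, 0], [0, 0, 0]]])

```text
clock: 8.6
position: [0.5026, -0.0606, 0.0435]
ee_rot: [-0.0, -3.142, 0.0]
force: [-0.1, -1.2, 2.0]
width: 0.005
gripper_force: 0.8
```

Call:
send_rows(increments=[[0, [0, 0, 0.05], [0, 0, 0]], [0, [0, 0, 0.05], [0, 0, 0]], [0, [0, 0, 0], [0, 0, 0]]])

```text
clock: 8.9
position: [0.5026, -0.0606, 0.0425]
ee_rot: [-0.0, -3.142, 0.0]
force: [-1.5, -2.0, 1.0]
width: 0.004
gripper_force: 1.0
```

Call:
send_rows(increments=[[0, [0, 0, 0.05], [0, 0, 0]], [0, [0, 0, 0], [0, 0, 0]]])

```text
clock: 9.1
position: [0.5026, -0.0605, 0.042]
ee_rot: [-0.0, -3.142, 0.0]
force: [-1.5, -2.1, 1.9]
width: 0.002
gripper_force: 1.1
```

Call:
send_rows(increments=[[0, [0, 0, 0.04], [0, 0, 0]], [0, [0, 0, 0], [0, 0, 0]]])

```text
clock: 9.3
position: [0.5027, -0.0605, 0.0418]
ee_rot: [0.0, 3.141, 0.0]
force: [-1.7, -1.7, 5.4]
width: 0.003
gripper_force: 2.9
```

Call:
send_rows(increments=[[0, [0, 0, 0.03], [0, 0, 0]], [0, [0, 0, 0], [0, 0, 0]]])

```text
clock: 9.5
position: [0.5027, -0.0606, 0.0417]
ee_rot: [0.0, 3.141, 0.0]
force: [-3.1, -2.1, 9.3]
width: 0.004
gripper_force: 4.5
```

Call:
send_rows(increments=[[0, [0, 0, -0.5], [0, 0, 0]], [0, [0, 0, -2], [0, 0, 0]], [0, [0, 0, -3.5], [0, 0, 0]], [4, [-1.4, 1.9, 0], [0, 0, 0]], [4, [-1.5, 2, 0], [0, 0, 0]]])

```text
clock: 10.0
position: [0.5326, -0.0212, 0.1028]
ee_rot: [0.002, 3.139, 0.001]
force: [0.2, 0.5, 0.7]
width: 0.129
gripper_force: 0.0
```

Call:
send_rows(increments=[[4, [0, 0, 0], [0, 0, -0.07]], [4, [0, 0, 0], [0, 0, -0.07]], [4, [0, 0, 0], [0, 0, 0]], [4, [0, 0, 0], [0, 0, 0]], [4, [0, 0, 0], [0, 0, 0]]])

```text
clock: 10.5
position: [0.5316, -0.0215, 0.1013]
ee_rot: [0.217, -3.134, -0.0]
force: [1.0, 0.1, 0.4]
width: 0.431
gripper_force: 0.0
```

```bash
python3 - <<'E'
from h import *
s=arm.observe(); print(s["position"],s["ee_rot"],s["width"])
T=cv2.resize(arm.get_image("top")[150:250,300:480,::-1],None,fx=4,fy=4,interpolation=cv2.INTER_CUBIC)
S=cv2.resize(arm.get_image("scene")[140:340,260:500,::-1],None,fx=2.5,fy=2.5,interpolation=cv2.INTER_CUBIC)
cv2.imwrite("pics/s2.png",S);cv2.imwrite("pics/t2.png",T)
E
```

```text
[ 0.5315819 -0.0214595  0.1013448] [ 2.17022899e-01 -3.13404546e+00 -2.58221099e-04] 0.43143252026089957
```

View pics/s2.png

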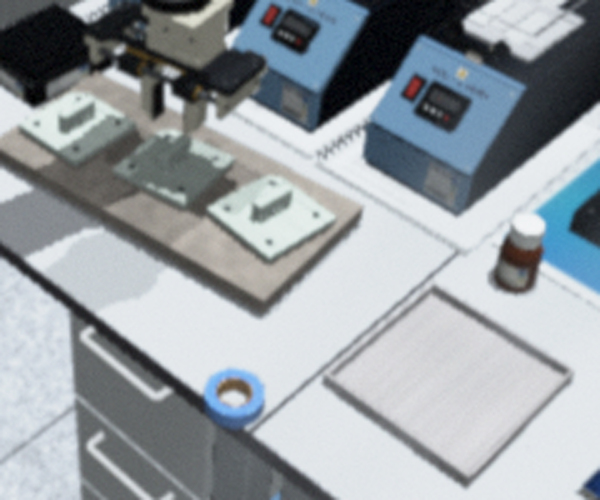

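View pics/t2.png

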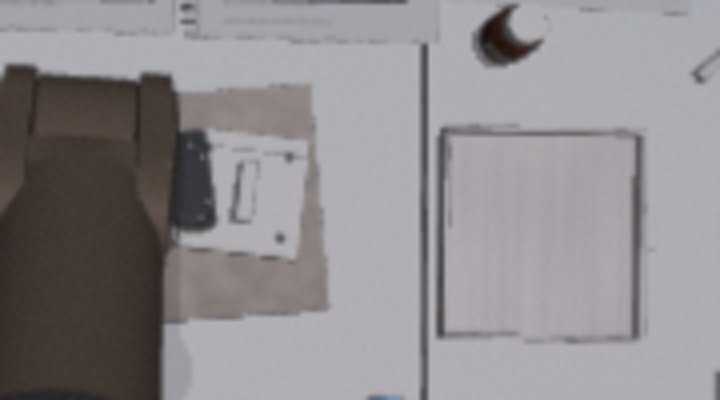

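The gripper hangs above the twisted cover (scene crop (180,165)) with the fingers either side of its bar. The tray is clear: its top-crop corners are (441,129), (641,133), (637,338) and (438,336), and the bottle stands beyond its far edge.

Call:
send_rows(increments=[[4, [0, 0, 2], [0, 0, 0]], [4, [0, 0, 2], [0, 0, 0]], [4, [0, 0, 0.9], [0, 0, 0]], [4, [0, 0, 0.4], [0, 0, 0]], [4, [0, 0, 0], [0, 0, 0]]])

```text
clock: 11.1
position: [0.5316, -0.0215, 0.0482]
ee_rot: [0.219, -3.133, 0.0]
force: [0.5, -1.5, 0.0]
width: 0.436
gripper_force: 0.0
```

Call:
send_rows(increments=[[4, [0, 0, 0], [0, 0, 0]], [2, [0, 0, 0], [0, 0, 0]], [1, [0, 0, 0], [0, 0, 0]], [1, [0, 0, 0], [0, 0, 0]], [1, [0, 0, 0], [0, 0, 0]]], force=30)

```text
clock: 11.6
position: [0.5319, -0.0217, 0.0486]
ee_rot: [-0.22, 3.133, -0.0]
force: [1.2, 0.8, -1.6]
width: 0.154
gripper_force: 30.0
```

```bash
python3 - <<'E'
from h import *
for n,p in (("top",(np.array([(441,129),(641,133),(637,338),(438,336)])+.5)/4-.5+[300,150]),("scene",(np.array([(435,288),(571,377),(468,482),(326,378)])+.5)/2.5-.5+[260,140])):
    P=ray(n,p,.018)[:,:2]*1000; v=P[0]+P[1]-P[2]-P[3]; w=P[0]+P[3]-P[1]-P[2]
    print(n,P.mean(0).round(1),np.degrees(np.arctan2(v[1],v[0])).round(1),np.linalg.norm(v)/2,np.linalg.norm(w)/2)
print(ray("top",[[428,159]],.04))
E
```

```text
top [ 517.9 -407.5] -1.0 174.55153227098432 168.91913203053758
scene [ 510.5 -416.7] -1.1 173.92324266508734 164.4615000843619
[[ 0.68085808 -0.38003119  0.04      ]]
```

Call:
send_rows(increments=[[1, [0, 0, -0.3], [0, 0, 0]], [1, [0, 0, -0.7], [0, 0, 0]], [1, [0, 0, -1.5], [0, 0, 0]], [1, [0, 0, -2.5], [0, 0, 0]], [1, [0, 0, -3], [0, 0, 0]]])

```text
clock: 12.1
position: [0.5304, -0.0214, 0.1285]
ee_rot: [0.22, -3.131, -0.0]
force: [0.3, 0.6, -4.9]
width: 0.149
gripper_force: 30.0
```

Call:
send_rows(increments=[[1, [0, 0, -1], [0, 0, 0]], [1, [0, 0, 0], [0, 0, 0.05]], [1, [0, 0, 0], [0, 0, 0.06]], [1, [0, 0, 0], [0, 0, 0.05]], [1, [0, 0, 0], [0, 0, 0]]])

```text
clock: 12.6
position: [0.531, -0.0213, 0.1377]
ee_rot: [-0.032, -3.14, 0.0]
force: [-0.3, 0.6, -5.4]
width: 0.151
gripper_force: 30.0
```

Call:
send_rows(increments=[[1, [0, -1.5, 0], [0, 0, 0]], [1, [0, -2.8, 0], [0, 0, 0]], [1, [0, -3.2, 0], [0, 0, 0]], [1, [0, -3.2, 0], [0, 0, 0]], [1, [0, -3.2, 0], [0, 0, 0]]])

```text
clock: 13.1
position: [0.5284, -0.1614, 0.1378]
ee_rot: [-0.028, -3.141, -0.0]
force: [-0.6, 0.3, -4.7]
width: 0.149
gripper_force: 30.0
```

Call:
send_rows(increments=[[1, [0, -3.2, 0], [0, 0, 0]], [1, [0, -3.2, 0], [0, 0, 0]], [1, [0.2, -3.2, 0], [0, 0, 0]], [1, [0.2, -3.2, 0], [0, 0, 0]], [1, [0.2, -3.2, 0], [0, 0, 0]]])

```text
clock: 13.6
position: [0.5191, -0.3212, 0.1376]
ee_rot: [-0.028, -3.141, -0.001]
force: [0.4, 0.2, -4.8]
width: 0.15
gripper_force: 30.0
```

Call:
send_rows(increments=[[1, [0.2, -3.2, 0], [0, 0, 0]], [1, [0.1, -3, 0], [0, 0, 0]], [1, [0, -2, 0], [0, 0, 0]], [1, [0, -1, 0], [0, 0, 0]], [1, [0, 0, 0], [0, 0, 0]]])

```text
clock: 14.1
position: [0.5141, -0.4133, 0.1376]
ee_rot: [-0.033, -3.14, 0.0]
force: [0.5, -0.5, -4.2]
width: 0.15
gripper_force: 30.0
```

Call:
send_rows(increments=[[1, [0, 0, 0], [0, 0, 0]], [1, [0, 0, 0], [0, 0, 0]]])

```text
clock: 14.3
position: [0.5155, -0.4102, 0.1381]
ee_rot: [-0.028, -3.141, -0.002]
force: [0.3, -0.2, -4.8]
width: 0.147
gripper_force: 30.0
```

Call:
send_rows(increments=[[1, [0, 0, 1.5], [0, 0, 0]], [1, [0, 0, 2.5], [0, 0, 0]], [1, [0, 0, 2.5], [0, 0, 0]], [1, [0, 0, 1.5], [0, 0, 0]], [1, [0, 0, 0], [0, 0, 0]]])

```text
clock: 14.8
position: [0.5135, -0.4103, 0.0554]
ee_rot: [-0.03, -3.137, -0.005]
force: [-0.7, 0.6, -5.6]
width: 0.15
gripper_force: 30.0
```

```bash
python3 - <<'E'
from h import *
print(arm.observe()["position"])
S=cv2.resize(arm.get_image("scene")[140:340,260:500,::-1],None,fx=2.5,fy=2.5,interpolation=cv2.INTER_CUBIC)
cv2.imwrite("pics/s3.png",S)
E
```

```text
[ 0.51353366 -0.4102896   0.05537523]
```

View pics/s3.png

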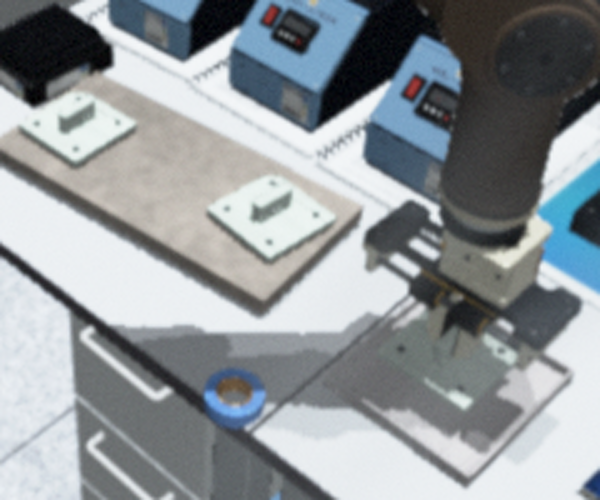

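The cover hangs level over the tray (crop (450,365)), within its walls, and both true covers stand where they were. I'll lower it now.

Call:
send_rows(increments=[[1, [0, 0, 1], [0, 0, 0]], [1, [0, 0, 1], [0, 0, 0]], [1, [0, 0, 0.5], [0, 0, 0]], [1, [0, 0, 0.2], [0, 0, 0]], [1, [0, 0, 0], [0, 0, 0]]])

```text
clock: 15.35
position: [0.5148, -0.4121, 0.0311]
ee_rot: [-0.031, -3.141, -0.0]
force: [-0.6, 0.3, -5.3]
width: 0.15
gripper_force: 30.0
```

Call:
send_rows(increments=[[1, [0, 0, 0.1], [0, 0, 0]], [1, [0, 0, 0.1], [0, 0, 0]], [1, [0, 0, 0.1], [0, 0, 0]], [1, [0, 0, 0], [0, 0, 0]]])

```text
clock: 15.75
position: [0.5149, -0.4121, 0.0283]
ee_rot: [0.031, 3.141, 0.0]
force: [-0.5, -0.1, -4.6]
width: 0.149
gripper_force: 30.0
```

Call:
send_rows(increments=[[1, [0, 0, 0.1], [0, 0, 0]], [1, [0, 0, 0], [0, 0, 0]]])

```text
clock: 15.95
position: [0.5149, -0.4121, 0.0272]
ee_rot: [-0.031, -3.141, -0.0]
force: [-0.1, 0.7, -5.3]
width: 0.147
gripper_force: 30.0
```

Call:
send_rows(increments=[[1, [0, 0, 0.1], [0, 0, 0]], [1, [0, 0, 0.1], [0, 0, 0]], [1, [0, 0, 0.1], [0, 0, 0]], [1, [0, 0, 0], [0, 0, 0]]])

```text
clock: 16.35
position: [0.5148, -0.4121, 0.0241]
ee_rot: [-0.031, -3.141, -0.0]
force: [-0.1, 0.2, -4.4]
width: 0.153
gripper_force: 30.0
```

Call:
send_rows(increments=[[1, [0, 0, 0.05], [0, 0, 0]], [1, [0, 0, 0.05], [0, 0, 0]], [1, [0, 0, 0], [0, 0, 0]]])

```text
clock: 16.65
position: [0.5149, -0.4121, 0.0233]
ee_rot: [-0.031, -3.141, -0.0]
force: [0.1, -0.5, -5.5]
width: 0.152
gripper_force: 30.0
```

Call:
send_rows(increments=[[1, [0, 0, 0.05], [0, 0, 0]], [1, [0, 0, 0], [0, 0, 0]]])

```text
clock: 16.85
position: [0.5149, -0.4122, 0.0228]
ee_rot: [0.031, 3.141, -0.0]
force: [0.0, 0.3, -5.0]
width: 0.148
gripper_force: 30.0
```

Call:
send_rows(increments=[[1, [0, 0, 0.04], [0, 0, 0]], [1, [0, 0, 0], [0, 0, 0]]])

```text
clock: 17.05
position: [0.5149, -0.4122, 0.0227]
ee_rot: [0.031, 3.141, -0.0]
force: [-1.3, 0.7, -1.9]
width: 0.154
gripper_force: 30.0
```

Contact has started, so one more small step, then release.

Call:
send_rows(increments=[[1, [0, 0, 0.02], [0, 0, 0]], [1, [0, 0, 0], [0, 0, 0]]])

```text
clock: 17.25
position: [0.5149, -0.4122, 0.0227]
ee_rot: [0.031, 3.141, -0.0]
force: [-3.2, 3.2, 4.6]
width: 0.15
gripper_force: 30.0
```

Call:
send_rows(increments=[[1.8, [0, 0, 0], [0, 0, 0]], [2.4, [0, 0, 0], [0, 0, 0]], [4, [0, 0, 0], [0, 0, 0]], [4, [0, 0, 0], [0, 0, 0]], [4, [0, 0, 0], [0, 0, 0]]])

```text
clock: 17.75
position: [0.515, -0.4122, 0.0222]
ee_rot: [0.031, 3.141, -0.0]
force: [-0.5, -0.6, -0.4]
width: 0.426
gripper_force: 0.0
```

Call:
send_rows(increments=[[4, [0, 0, -0.5], [0, 0, 0]], [4, [0, 0, -2], [0, 0, 0]], [4, [0, 0, -3], [0, 0, 0]], [4, [0, 0, -4], [0, 0, 0]], [4, [0, 0, -4], [0, 0, 0]]])

```text
clock: 18.25
position: [0.5145, -0.412, 0.1587]
ee_rot: [-0.031, -3.141, -0.0]
force: [0.3, 0.0, 0.6]
width: 0.436
gripper_force: 0.0
```

Call:
send_rows(increments=[[4, [3, 3, -2], [0, 0, 0]], [4, [3, 3, -2], [0, 0, 0]], [4, [2, 2, 0], [0, 0, 0]], [4, [0, 0, 0], [0, 0, 0]], [4, [0, 0, 0], [0, 0, 0]]])

```text
clock: 18.75
position: [0.4367, -0.3305, 0.198]
ee_rot: [0.031, 3.14, -0.001]
force: [-0.0, -0.5, 0.3]
width: 0.434
gripper_force: 0.0
```

```bash
python3 - <<'E'
from h import *
s=arm.observe();print(s["clock"],s["position"])
S=cv2.resize(arm.get_image("scene")[140:340,260:500,::-1],None,fx=2.5,fy=2.5,interpolation=cv2.INTER_CUBIC)
cv2.imwrite("pics/s4.png",S)
E
```

```text
18.75 [ 0.43671227 -0.33053199  0.19798797]
```

View pics/s4.png

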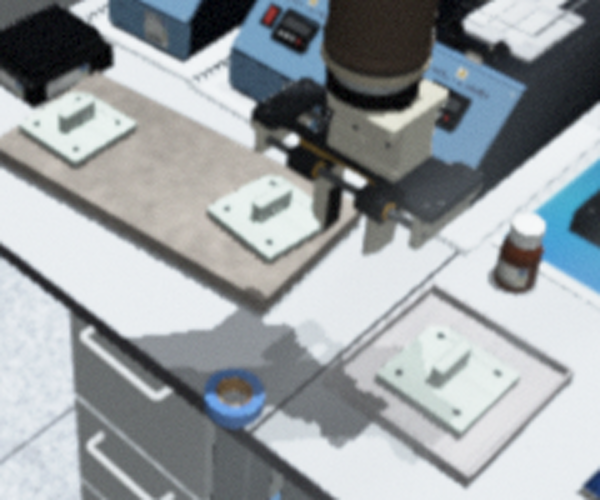

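The cover lies flat inside the tray (crop (447,375)). The true covers, bottle and tape have not moved, and the gripper is clear.

```bash
python3 -c "
from cell import arm
print(arm.sign_off())"
```

```text
the job is handed in; nothing more can be done
None
```

The middle cover is the twisted one: I rocked it at the cut corner, then at the opposite one, and laid it flat in the tray. The left cover stood firm at its cut corner; I did not press the right one. The job was handed in at about 19 s.

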